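Show a new packer how the bag sealer is used

TASK

Show the new packer how the bag sealer is used. With the fingers pointing straight down, first point at the round timer dial on the sealer's back end from a few centimetres above it, without touching the sealer, and stay there for two seconds; then press the sealer's raised arm down by its black grip until it is fully shut, keep it pressed for two seconds without forcing it, and let go, leaving it shut. Last, point in the same way at the loose white plug-in sensor to the right of the sealer, which is to be bagged next (not the one already packed on a card), and finish still pointing at it; touch neither the dial nor the sensor, and leave everything else where it lies.

Things in the scene. Friction and masses are not known exactly. Their poses are not given: they have to be found in the camera images.
- bag_sealer: hand impulse bag sealer, fixed to the table: long low cream-coloured base (325 x 75 mm, 60 mm high) with a hinged arm over it. Origin at the table under its middle; its x axis runs along the base from the gripped (front) end at about x = -180 mm to the dial (back) end at x = +182 mm, z up. Its yaw and place vary.
- bag_sealer_timer: the round timer dial itself, 21 mm in diameter; this body's origin coincides with the sealer's origin, its visible place is point sealer_dial
- sealer_dial (a point): middle of the top face of the timer dial, 69 mm above the table, z up. The hinge block stands beside it on the sealer's -x side: it begins 10 mm from the dial's middle and rises 27 mm higher than the dial's top, so keep the fingertips about 40 mm above the dial.
- sealer_hinge (a point): point on the arm's hinge axis (axis along the sealer's y), 84 mm above the table
- sealer_grip (a point): point on the top of the arm's black grip, moves with the arm; 285 mm from the hinge axis. When the arm is shut it lies at the sealer's x = -150 mm, 85 mm above the table. The grip is 41 mm wide and reaches from 32 mm beyond this point (the free end) to 20 mm towards the hinge.
- bag_sealer_arm (a joint): angle of the sealer's arm in rad: 0 fully shut, grows as the grip end rises (0.38 to 0.58 at the start). The hinge is stiff by friction and stays where it is left; less than 3 N at the grip moves it down, then it stops hard at 0.
- plug_top (a point): middle of the top face of the loose sensor's housing, 22 mm above the table, z up
- plug_sensor: the loose white plug-in sensor on this table, on the robot's right of the sealer, 94 x 46 x 24 mm, lying on its back with its two metal prongs towards its -x; origin at the table
- carded_sensor: a like white sensor already packed under a clear blister on a card, 118 x 80 x 23 mm, origin on its underside; leave alone
- battery: white and green round battery, 33 mm in diameter, 62 mm tall, standing; origin at its foot; leave alone
- car_charger: black car charger, 26 mm in diameter, 58 mm tall, standing; origin at its foot; leave alone
- calculator: black pocket calculator, 115 x 68 x 13 mm, lying flat in front of the sealer; origin on its underside; leave alone
- marker_2: red felt marker, 18 x 140 x 18 mm, lying at the left; leave alone
There are look-alikes about, which are no part of the job. Of the things that look like the plug_sensor, the larger one is meant.

How it is judged:
By the outcome, as a careful person would: the job done as asked, in the order asked, and still so for the second after the job is handed in, with the robot touching nothing.
It also fails if it takes over 70 s, if anything falls off the work surface, if the arm or the gripper's body presses on something with over 40 N, if the wrist force passes 120 N, or if a joint passes its speed limit or range.

ROBOT

A 7-joint arm with a two-finger parallel gripper is mounted at the origin on a cart in front of the work surface, level with it; the furniture and walls round the work are solid. World frame = base frame: x ahead of the robot, y to its left, z up, the work surface at z = 0. Lengths are in m, angles in rad, forces in N, time in s.
With the tool pointing down it reaches from about 0.425 to 0.825 m from the base axis. Payload 3.6 kg.
Tool frame: the origin (TCP) lies between the finger pads, 19 mm behind the fingertips; this is the grasp point; z points along the fingers, y is the line along which they close (so a half turn about z gives the same grasp; the last joint's range is limited). The gripper opens to 93 mm and grips with 3 to 60 N. Pads are 15 mm wide; open, the fingers measure 128 mm over their backs; the gripper's body (75 mm by 188 mm) begins 65 mm behind the grasp point.
Start: joints at [-0.026, 0.615, -0.013, 1.423, 0.008, 1.103, -0.04], TCP at [0.65, 0, 0.237] pointing down, gripper open.
Joint ranges: [-3.12, 3.12], [-0.3, 2.06], [-1.34, 1.32], [0.26, 2.42], [-1.36, 4.5], [0.01, 1.98], [-2.84, 2.84]. Speed limits (rad/s): [2.79, 2.79, 3.14, 3.14, 3.14, 3.14, 3.14].

INTERFACE

Orientations are given as a rotation vector (axis times angle).
In Python, from workcell import ctrl, optics gives the robot as it stands.
- The arm moves only by the tool send_rows, never from a script. Its argument "commands" is a list that holds one entry, the list of rows, each a list of 7 numbers: the shift along the tool's x, y, z in units of 0.12 m (1.0 is 0.12 m), then the turn, a rotation vector about the tool's x, y, z in units of 90 degrees (1.0 is 90 degrees), then the opening, from -1 (shut) to 1 (fully open). In form: [[[dx, dy, dz, ax, ay, az, claw], ...]]. A call has 1 to 20 rows; each row shifts and turns the commanded pose from where the row before left it, along the tool's axes as they then stand; what a row does not reach is not made up. A row lasts 1/10 s, in which the tool goes at most 50 mm and 8.59 degrees, less where a joint would pass 70% of its speed; a pose out of reach is approached as far as the arm can. A call with a number of a shift or a turn outside -1 to 1 is refused whole. A call with a gripper value outside its range is refused whole. The fingers move at their own pace and stop on an object; "force" is the grip in N (left out, the last holds). Time passes only in rows, so rows that do not move let the fingers close. It gives the time, the measured TCP pose, the force, the opening and the grip force at its end, in the units of the state.
- ctrl.observe(): the state, without advancing time (a new reading comes with each control period).
- optics.camera(name): name is "scene" or "side" or "wrist"; returns the picture (400x640x3 uint8, red, green, blue); there is no depth.
- optics.camera_info(name): a dict with "fx", "fy", "cx", "cy" (pixels), "R" (3x3) and "t" (3): a world point X has camera coordinates R X + t. Camera axes: x right, y down, z forward; pixel columns grow to the right and rows downward; lengths in m; the calibration is good to about 2 mm. The wrist camera is an equidistant fisheye: a pixel r from the principal point sees the ray r / f radians off the axis. A picture is of the moment at which its call begins: read the wrist's pose just before it. camera_info takes no time and is no camera call; for the wrist camera it gives the pose at the moment of the call.
- ctrl.close_job(): hands the job in; it is judged then, once.
Trained networks look in the newest picture that a camera, given by its name, has taken for a name from the list of things; names that differ only in an ending like _2 or _b are one class to them, and where a whole thing is asked for, a point or a joint stands for the part that bears it (a point fixed in the world has none). Each returns a list of dicts, best first, with "p" (0 to 1); they miss things now and then, are a little off and sometimes report something else, mostly with a low value. They report only what shows in the picture. A call takes as long as a camera call. They do not tell look-alikes from the thing itself.
- optics.silhouettes(name, camera): "region" (400x640 bool, what is visible of it) and "box" ([left, top, right, bottom] in pixels, round what is visible of it).
The state is a dict: "time_s": time; "qpos": joint angles; "joint_velocities": joint speeds; "effort": joint torques, N m; "tool_pos": TCP position; "ee_rot": TCP orientation; "ft_force": force on the tool from outside, world axes, zero at the start; "moment": the same for the moment, N m; "grip_width": finger opening in m; "finger_force": force on a finger pad.
Only numpy, scipy, OpenCV 4.12 (cv2) and the standard library are available. Lean on these libraries where they do the work, as an engineer would, in place of code of your own. Each camera call takes 0.05 s, during which the arm holds its last target. There are 200 camera calls.

## Working session

There is one attempt and no reset: what is moved stays moved. The work goes in short steps, Python scripts to look and compute and a tool call to move; the robot and the scene stay as the last step left them, time stands still between calls to the robot, and variables do not carry over. Pictures are saved under pics/ and viewed, at most 10 in all, crops included, and the job is handed in when it is done.

Besides the shell and the picture viewer there is one more tool, called after "Call:" by a JSON object that holds its "api" and its "payload", one argument or row to a line. send_rows: Moves the arm, as the interface text tells. Its arguments: {"type":"object","properties":{"commands":{"type":"array"},"force":{"type":"number"}},"required":["commands"]}

```bash
mkdir -p pics
cat > h.py <<'E'
from workcell import ctrl, optics
import numpy as np, cv2
def snap(n,f):
    im=optics.camera(n); cv2.imwrite('pics/'+f,cv2.cvtColor(im,cv2.COLOR_RGB2BGR)); return im
def proj(n,X):
    c=optics.camera_info(n); p=np.array(c['R'])@np.array(X)+np.array(c['t'])
    return np.array([c['fx']*p[0]/p[2]+c['cx'],c['fy']*p[1]/p[2]+c['cy']])
def back(n,u,v,z):
    c=optics.camera_info(n); R=np.array(c['R']);t=np.array(c['t'])
    d=R.T@np.array([(u-c['cx'])/c['fx'],(v-c['cy'])/c['fy'],1]); o=-R.T@t
    return o+d*(z-o[2])/d[2]
E
python3 - <<'E'
from h import *
for n in('scene','side'):
    snap(n,n+'1.png')
    c=optics.camera_info(n); print(n,c['fx'],-np.array(c['R']).T@np.array(c['t']))
    for k in('bag_sealer','bag_sealer_timer','plug_sensor','carded_sensor','sealer_grip'):
        for r in optics.silhouettes(k,n): print(k,round(r['p'],2),r['box'])
s=ctrl.observe();print(s)
E
```

```text
scene 393.5521475442086 [-0.32900574 -0.42303203  0.79792683]
bag_sealer 0.97 [261.1, 154.0, 323.3, 223.9]
plug_sensor 0.88 [422.4, 218.0, 442.2, 242.5]
plug_sensor 0.54 [331.7, 234.3, 348.6, 255.3]
carded_sensor 0.72 [430.5, 256.7, 462.6, 290.7]
sealer_grip 0.98 [266.8, 154.9, 320.7, 170.4]
sealer_grip 0.33 [175.9, 188.4, 205.9, 198.7]
side 487.41447592030056 [-0.23076169  1.0806037   0.79430951]
bag_sealer_timer 0.42 [230.6, 253.1, 238.7, 256.7]
plug_sensor 0.68 [239.6, 303.3, 273.8, 347.5]
plug_sensor 0.66 [357.3, 217.5, 374.3, 231.8]
plug_sensor 0.62 [340.8, 176.8, 367.6, 187.3]
carded_sensor 0.82 [379.5, 180.2, 413.2, 192.8]
carded_sensor 0.42 [340.1, 180.2, 366.8, 187.5]
sealer_grip 0.87 [237.0, 160.7, 326.7, 251.7]
{'time_s': 0.6, 'qpos': array([-0.02652646,  0.61486829, -0.01257434,  1.42344429,  0.00810763,
        1.10339059, -0.04042792]), 'joint_velocities': array([-6.33266006e-05, -1.84065616e-03,  2.21255958e-03,  1.73592693e-04,
       -1.75829114e-03,  3.34779097e-04,  1.72148421e-03]), 'effort': array([-4.10481880e-04, -4.58555138e+01,  2.08738740e-01, -1.65945858e+01,
       -6.10486348e-02,  1.33746275e-02,  6.00734234e-05]), 'tool_pos': array([6.49954737e-01, 2.40157965e-05, 2.37446182e-01]), 'ee_rot': array([-2.22137834e+00, -2.22143085e+00,  5.26253811e-05]), 'ft_force': array([-0.42385645,  0.02677115, -0.28024089]), 'moment': array([-0.01153969, -0.01630254, -0.03561567]), 'finger_force': 0.0, 'grip_width': 0.09263181577805689}
```

Run:
```python
import cv2
a=cv2.imread('pics/scene1.png')[130:310,160:500];b=cv2.imread('pics/side1.png')[130:370,180:440]
cv2.imwrite('pics/a.png',cv2.resize(a,None,fx=2.35,fy=2.35,interpolation=cv2.INTER_CUBIC))
cv2.imwrite('pics/b.png',cv2.resize(b,None,fx=2.5,fy=2.5,interpolation=cv2.INTER_CUBIC))
```

```text
(no output)
```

View pics/a.png

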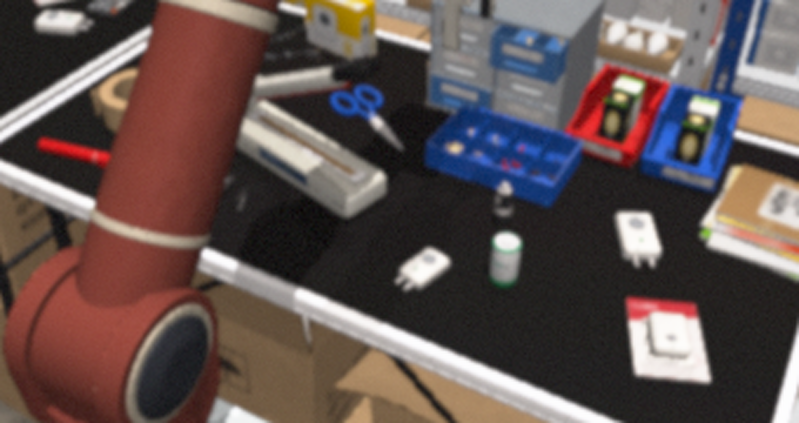

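View pics/b.png

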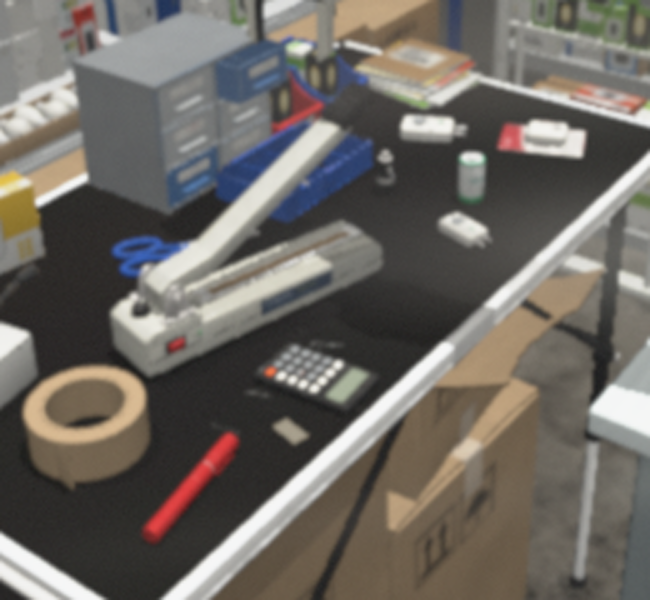

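The side view shows the dial at crop (140,308), the sealer's front end at (380,260) and the grip at (350,100). There are two loose white plugs, at (463,229) and (428,128). Next I'll measure all of these.

Run:
```python
from h import *
S=lambda x,y,z:back('side',180+x/2.5,130+y/2.5,z).round(3)
C=lambda x,y,z:back('scene',160+x/2.35,130+y/2.35,z).round(3)
print('tcp',(proj('side',[.65,0,.237])-[180,130])*2.5,(proj('scene',[.65,0,.237])-[160,130])*2.35)
print('dial',S(140,308,.069))
print('front base corners side: top right',S(382,252,.055),S(345,222,.06),'table r',S(382,268,0), 'back bottom left corner', S(150,376,0),S(114,345,0))
print('scene front corners', C(386,190,.0),C(346,217,0),C(385,174,.055),C(346,196,.055))
print('plugA side',S(460,226,.022),'scene',C(427,264,.022))
print('plugB side',S(425,126,.022),'scene',C(637,232,.022))
from scipy.spatial import ConvexHull
for n in('side','scene'):
  optics.camera(n)
  for r in optics.silhouettes('plug_sensor',n):
    v,u=np.nonzero(r['region']); P=np.array([back(n,a,b,.012)[:2] for a,b in zip(u,v)])
    (c,sz,a)=cv2.minAreaRect(P.astype('f4')*1000); print(n,r['p'],c,sz,a)
```

```text
tcp [288.63899007  35.26388153] [469.29834153  19.57854468]
dial [0.571 0.36  0.069]
front base corners side: top right [0.439 0.106 0.055] [0.508 0.082 0.06 ] table r [0.468 0.063 0.   ] back bottom left corner [0.55  0.376 0.   ] [0.621 0.359 0.   ]
scene front corners [0.551 0.064 0.   ] [0.474 0.082 0.   ] [0.519 0.049 0.055] [0.454 0.069 0.055]
plugA side [ 0.424 -0.043  0.022] scene [ 0.425 -0.064  0.022]
plugB side [ 0.611 -0.254  0.022] scene [ 0.613 -0.269  0.022]
side 0.62 (390.9188537597656, 480.6274719238281) (22.588712692260742, 149.24002075195312) 9.976807594299316
side 0.55 (423.9403076171875, -52.35483932495117) (44.9159049987793, 66.10762786865234) 75.2613296508789
side 0.47 (611.503662109375, -267.0978088378906) (79.13615417480469, 87.42060852050781) 48.79935836791992
scene 0.69 (617.9284057617188, -267.3292541503906) (95.66000366210938, 49.079925537109375) 26.284099578857422
scene 0.65 (426.3704528808594, -56.78910827636719) (43.956993103027344, 71.88201904296875) 77.23076629638672
```

Run:
```python
from h import *
S=lambda x,y,z:back('side',180+x/2.5,130+y/2.5,z).round(3)
C=lambda x,y,z:back('scene',160+x/2.35,130+y/2.35,z).round(3)
print('cab',S(168,210,0),S(88,178,0),'cab scene right-bottom corner',C(560,195,0),'yellow',S(35,262,0))
print('grip',S(350,100,.22),S(350,100,.19),'cabinet top corner via height',[S(158,75,z) for z in(.1,.15,.2,.25)])
```

```text
cab [0.777 0.108 0.   ] [0.928 0.106 0.   ] cab scene right-bottom corner [ 0.662 -0.149  0.   ] yellow [0.822 0.293 0.   ]
grip [0.5  0.08 0.22] [0.538 0.028 0.19 ] cabinet top corner via height [array([ 0.927, -0.043,  0.1  ]), array([0.843, 0.038, 0.15 ]), array([0.76 , 0.119, 0.2  ]), array([0.676, 0.2  , 0.25 ])]
```

Call:
{"api": "send_rows", "payload": {
  "commands": [
    [[0,0,-0.4,0,0,0,-1],[0,0,-0.4,0,0,0,-1],[0,-0.2,0,0,0,0,-1],[0.15,-0.2,0,0,0,0,-1],[0.3,-0.1,0,0,0,0,-1],[0.3,-0.1,0,0,0,0,-1],[0.3,-0.1,0,0,0,0,-1],[0.3,0,0,0,0,0,-1],[0.3,0,0,0,0,0,-1],[0.15,0,0,0,0,0,-1],[0,0,0,0,0,0,-1],[0,0,0,0,0,0,-1]]
  ]
}}

```text
time_s: 2.0
tool_pos: [0.5664, 0.214, 0.3333]
ee_rot: [2.222, 2.218, -0.002]
ft_force: [-0.6, -0.2, -0.8]
grip_width: 0.0027
finger_force: 0.0
```

Run:
```python
from h import *
s=ctrl.observe();print(s['time_s'],s['tool_pos'],s['ee_rot'],s['grip_width'])
im=optics.camera('wrist');c=optics.camera_info('wrist');print(c)
np.savez('w1.npz',im=im,**{k:np.array(v) for k,v in c.items()})
cv2.imwrite('pics/w1.png',im[:,:,::-1])
```

```text
2.0 [0.56643825 0.2140244  0.33328163] [ 2.22221618  2.21842079 -0.00243167] 0.002699627197116869
{'fx': 309.70691628693146, 'fy': 309.70691628693146, 'cx': 316.489040772896, 'cy': 201.38858316279374, 'R': array([[ 0.99999415, -0.00316517, -0.00129905],
       [-0.00273674, -0.96785532,  0.25149273],
       [-0.00205331, -0.25148771, -0.96785831]]), 't': array([-0.56685525,  0.15472398,  0.53754589])}
```

View pics/w1.png

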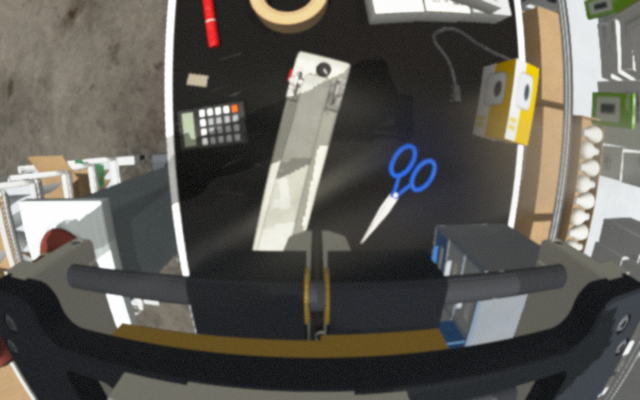

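The wrist view shows the dial at (323,69), with the back corners of the base at about (300,52) and (350,65).

```bash
cat >> h.py <<'E'
def wback(c,u,v,z):
    R=np.array(c['R']);t=np.array(c['t']);d=np.array([u-float(c['cx']),v-float(c['cy'])]);r=np.hypot(*d);th=r/float(c['fx'])
    d=R.T@np.array([*(d/r*np.sin(th)),np.cos(th)]);o=-R.T@t
    return o+d*(z-o[2])/d[2]
E
python3 - <<'E'
from h import *
c=np.load('w1.npz')
D=wback(c,323,69,.069);print('dial',D)
for p in((300,52),(350,65)): print(wback(c,*p,.058))
# left edge/right edge
for p in((296,75),(347,78)): print(wback(c,*p,.06))
im=c['im'];a=im[35:255,235:365];cv2.imwrite('pics/w1c.png',cv2.resize(a,None,fx=2.7,fy=2.7,interpolation=cv2.INTER_CUBIC)[:,:,::-1])
E
```

```text
dial [0.57659331 0.35517243 0.069     ]
[0.54590541 0.3815362  0.058     ]
[0.61329354 0.36331163 0.058     ]
[0.54061459 0.34872048 0.06      ]
[0.60892437 0.34461451 0.06      ]
```

View pics/w1c.png

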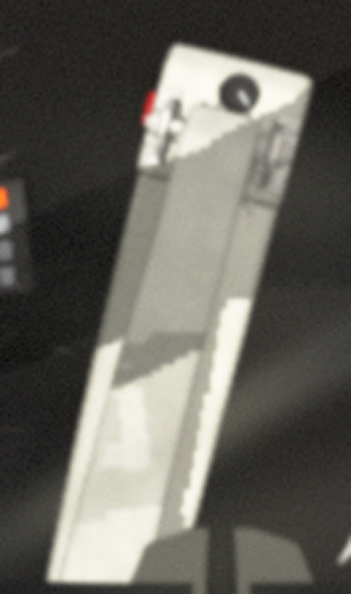

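Call:
{"api": "send_rows", "payload": {
  "commands": [
    [[0.2,0.02,0,0,0,0,-1],[0.3,0.02,0,0,0,0,-1],[0.3,0.02,0,0,0,0,-1],[0.25,0.02,0.1,0,0,0,-1],[0.13,0,0.3,0,0,0,-1],[0,0,0.35,0,0,0,-1],[0,0,0.25,0,0,0,-1],[0,0,0,0,0,0,-1],[0,0,0,0,0,0,-1]]
  ]
}}

```text
time_s: 2.95
tool_pos: [0.577, 0.3557, 0.2142]
ee_rot: [2.224, 2.217, 0.0]
ft_force: [1.9, -1.0, 0.6]
grip_width: 0.0007
finger_force: 0.0
```

Run:
```python
from h import *
s=ctrl.observe();print(s['time_s'],s['tool_pos'],s['ee_rot'],s['ft_force'])
im=optics.camera('wrist');c=optics.camera_info('wrist')
np.savez('w2.npz',im=im,**{k:np.array(v) for k,v in c.items()})
m=optics.camera('side')[100:320,150:450]
a=im[100:400,220:420]
cv2.imwrite('pics/w2.png',np.hstack([cv2.resize(a,(400,600)),cv2.resize(m[:, :],(400,293)) if 0 else np.vstack([cv2.resize(m,(400,300)),cv2.resize(m[60:210,20:220],(400,300))])])[:,:,::-1])
```

```text
2.95 [0.57702195 0.35569874 0.2142056 ] [2.22392914e+00 2.21717043e+00 2.93111930e-04] [ 1.90291178 -1.02512696  0.61318425]
```

View pics/w2.png

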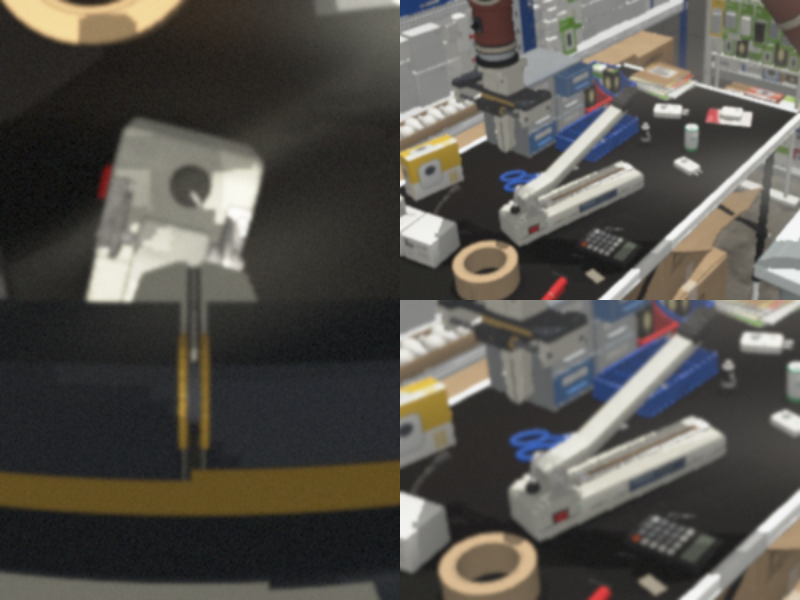

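The wrist view now has the dial at about full-frame (314.5,191). The arm is still raised and nothing has been touched.

Run:
```python
from h import *
c=np.load('w2.npz')
print('dial',wback(c,314.5,191,.069))
p=[wback(c,220+x/2,100+y/2,.058) for x,y in((130,122),(262,158))];print(p,np.mean(p,0))
S=lambda x,y,z:back('side',x,y,z).round(3)
print(S(236.3,253.4,.069))
```

```text
dial [0.57710831 0.36126556 0.069     ]
[array([0.54786326, 0.38948521, 0.058     ]), array([0.61374967, 0.3711433 , 0.058     ])] [0.58080647 0.38031425 0.058     ]
[0.57  0.36  0.069]
```

Call:
{"api": "send_rows", "payload": {
  "commands": [
    [[0.037,0,0.2,0,0,0,-1],[0,0,0.3,0,0,0,-1],[0,0,0.2,0,0,0,-1],[0,0,0,0,0,0,-1],[0,0,0,0,0,0,-1],[0,0,0,0,0,0,-1],[0,0,0,0,0,0,-1],[0,0,0,0,0,0,-1],[0,0,0,0,0,0,-1],[0,0,0,0,0,0,-1],[0,0,0,0,0,0,-1],[0,0,0,0,0,0,-1],[0,0,0,0,0,0,-1],[0,0,0,0,0,0,-1],[0,0,0,0,0,0,-1],[0,0,0,0,0,0,-1],[0,0,0,0,0,0,-1],[0,0,0,0,0,0,-1],[0,0,0,0,0,0,-1],[0,0,0,0,0,0,-1]]
  ]
}}

```text
time_s: 5.05
tool_pos: [0.5755, 0.3621, 0.1295]
ee_rot: [-2.221, -2.221, 0.0]
ft_force: [-0.6, 0.2, -0.3]
grip_width: 0.0001
finger_force: 0.0
```

Call:
{"api": "send_rows", "payload": {
  "commands": [
    [[0,0,0,0,0,0,-1],[0,0,0,0,0,0,-1],[0,0,0,0,0,0,-1],[0,0,0,0,0,0,-1],[0,0,0,0,0,0,-1],[0,0,0,0,0,0,-1],[0,0,0,0,0,0,-1],[0,0,0,0,0,0,-1],[0,0,0,0,0,0,-1],[0,0,0,0,0,0,-1]]
  ]
}}

```text
time_s: 6.05
tool_pos: [0.5756, 0.3621, 0.1295]
ee_rot: [-2.221, -2.221, 0.0]
ft_force: [-0.4, -0.2, -0.6]
grip_width: 0.0003
finger_force: 0.0
```

Call:
{"api": "send_rows", "payload": {
  "commands": [
    [[0,0,-0.2,0,0,0,-1],[0,0,-0.35,0,0,0,-1],[0,0,-0.4,0,0,0,-1],[0,0,-0.4,0,0,0,-1],[-0.15,-0.05,-0.3,0,0,0,-1],[-0.3,-0.06,0,0,0,0,-1],[-0.3,-0.06,0,0,0,0,-1],[-0.3,-0.06,0,0,0,0,-1],[-0.3,-0.06,0,0,0,0,-1],[-0.3,-0.06,0,0,0,0,-1],[-0.3,-0.06,0,0,0,0,-1],[-0.3,-0.06,0,0,0,0,-1],[-0.3,-0.06,0,0,0,0,-1],[-0.3,-0.06,0,0,0,0,-1],[-0.3,-0.03,0,0,0,0,-1],[-0.15,0,0,0,0,0,-1],[0,0,0,0,0,0,-1],[0,0,0,0,0,0,-1]]
  ]
}}

```text
time_s: 7.85
tool_pos: [0.5012, -0.033, 0.3275]
ee_rot: [-2.22, -2.221, -0.002]
ft_force: [0.7, 0.8, 1.1]
grip_width: 0.0006
finger_force: 0.0
```

Run:
```python
from h import *
s=ctrl.observe();print(s['time_s'],s['tool_pos'],s['ee_rot'],s['ft_force'])
im=optics.camera('wrist');c=optics.camera_info('wrist')
np.savez('w3.npz',im=im,**{k:np.array(v) for k,v in c.items()})
m=optics.camera('side')[120:270,200:400]
a=im[0:260,200:460]
cv2.imwrite('pics/w3.png',np.hstack([cv2.resize(a,(420,420)),cv2.resize(m,(380,285)) if 0 else cv2.copyMakeBorder(cv2.resize(m,(380,285)),0,135,0,0,0)])[:,:,::-1])
```

```text
7.85 [ 0.50123529 -0.03296456  0.3275329 ] [-2.22046221e+00 -2.22144123e+00 -1.52263727e-03] [0.72073957 0.78230878 1.1180267 ]
```

View pics/w3.png

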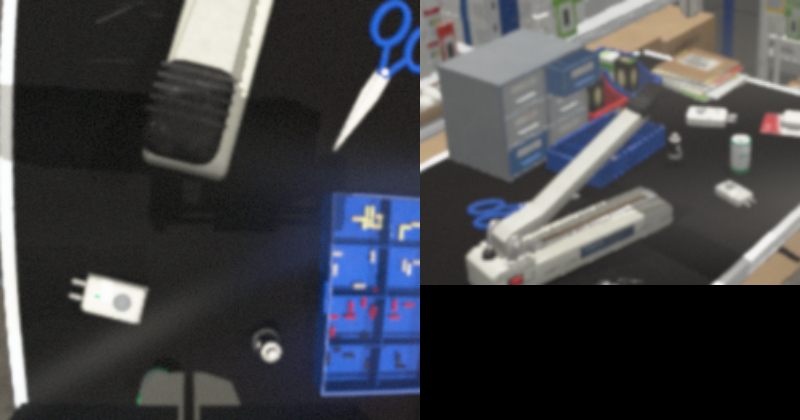

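The wrist crop shows the black grip between about (145,160) and (235,65). In the side crop the grip is at (630,105).

Run:
```python
from h import *
c=np.load('w3.npz');k=260/420
def wproj(X):
    p=c['R']@X+c['t'];r=np.hypot(p[0],p[1]);th=np.arctan2(r,p[2]);return np.array([c['cx'],c['cy']])+c['fx']*th*p[:2]/r
u=np.array([.267,.963,0]);z=np.array([0,0,1]);v=np.array([-.963,.267,0])
h=np.array([.568,.335,.084])
for th in(.38,.42,.46,.5,.54,.58):
    e=-u*np.cos(th)+z*np.sin(th)
    W=lambda d:((wproj(h+e*d)-[200,0])/k).round()
    Sd=lambda d:((proj('side',h+e*d)-[200,120])*1.9+[420,0]).round()
    print(th,'wr free',W(.317),'inner',W(.265),'side free',Sd(.317),'inner',Sd(.265),(h+e*.285).round(3))
print('front base at z.05',wback(c,200+145*k,165*k,.055),wback(c,200+225*k,180*k,.055))
```

```text
0.38 wr free [165. 174.] inner [189.  98.] side free [665. 101.] inner [640. 122.] [0.497 0.08  0.19 ]
0.42 wr free [166. 164.] inner [191.  88.] side free [662.  95.] inner [638. 117.] [0.499 0.084 0.2  ]
0.46 wr free [168. 152.] inner [193.  76.] side free [660.  89.] inner [635. 112.] [0.5   0.089 0.211]
0.5 wr free [170. 138.] inner [196.  64.] side free [656.  83.] inner [632. 107.] [0.501 0.094 0.221]
0.54 wr free [173. 122.] inner [199.  50.] side free [653.  77.] inner [629. 102.] [0.503 0.1   0.231]
0.58 wr free [177. 104.] inner [202.  35.] side free [649.  72.] inner [626.  98.] [0.504 0.105 0.24 ]
front base at z.05 [0.46607939 0.06703207 0.055     ] [0.53246894 0.05446827 0.055     ]
```

Call:
{"api": "send_rows", "payload": {
  "commands": [
    [[0.2,0.02,0,0,0,0,-1],[0.3,0.02,0.1,0,0,0,-1],[0.3,0,0.2,0,0,0,-1],[0.19,0,0.2,0,0,0,-1],[0,0,0.06,0,0,0,-1],[0,0,0,0,0,0,-1],[-0.02,-0.006,0.1,0,0,0,-1],[-0.02,-0.006,0.1,0,0,0,-1],[-0.02,-0.006,0.1,0,0,0,-1],[-0.02,-0.006,0.1,0,0,0,-1],[-0.02,-0.006,0.1,0,0,0,-1]]
  ]
}}

```text
time_s: 9.05
tool_pos: [0.5036, 0.0711, 0.2013]
ee_rot: [2.222, 2.217, 0.003]
ft_force: [-0.5, -0.2, 0.4]
grip_width: 0.0002
finger_force: 0.2
```

Run:
```python
from h import *
s=ctrl.observe();print(s['time_s'],s['tool_pos'],s['ft_force'])
im=optics.camera('wrist')[130:300,200:460]
m=optics.camera('side')[120:270,200:400]
cv2.imwrite('pics/w4.png',np.hstack([cv2.copyMakeBorder(cv2.resize(im,(420,275)),0,10,0,0,0),cv2.resize(m,(380,285))])[:,:,::-1])
```

```text
9.05 [0.50363876 0.0711038  0.20131489] [-0.5042932  -0.23890678  0.40744488]
```

View pics/w4.png

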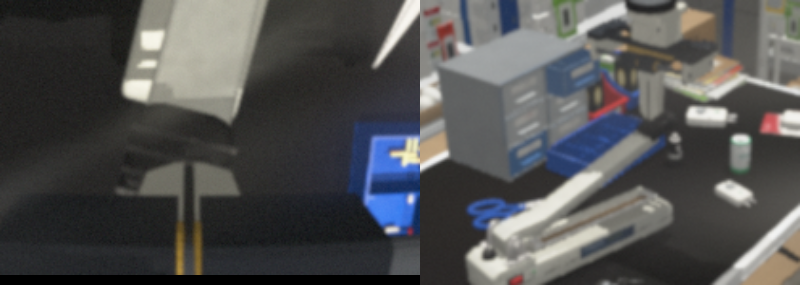

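The side view shows the closed fingertips on the grip and the arm already partly lowered. I'll keep pressing.

Call:
{"api": "send_rows", "payload": {
  "commands": [
    [[-0.02,-0.006,0.1,0,0,0,-1],[-0.02,-0.006,0.1,0,0,0,-1],[-0.02,-0.006,0.1,0,0,0,-1],[-0.01,-0.006,0.1,0,0,0,-1],[-0.01,-0.006,0.1,0,0,0,-1],[-0.01,-0.006,0.1,0,0,0,-1],[-0.01,0,0.06,0,0,0,-1],[0,0,0,0,0,0,-1]]
  ]
}}

```text
time_s: 9.95
tool_pos: [0.4983, 0.0602, 0.1211]
ee_rot: [2.223, 2.22, -0.001]
ft_force: [-0.3, 0.2, 0.4]
grip_width: 0.0003
finger_force: 0.0
```

Call:
{"api": "send_rows", "payload": {
  "commands": [
    [[0,0,0.03,0,0,0,-1],[0,0,0.02,0,0,0,-1],[0,0,0,0,0,0,-1]]
  ]
}}

```text
time_s: 10.25
tool_pos: [0.4982, 0.0609, 0.1152]
ee_rot: [2.221, 2.221, 0.0]
ft_force: [-0.9, -0.1, 1.0]
grip_width: 0.0003
finger_force: 0.0
```

Now small steps until the stop is felt.

Call:
{"api": "send_rows", "payload": {
  "commands": [
    [[0,0,0.03,0,0,0,-1],[0,0,0.02,0,0,0,-1],[0,0,0,0,0,0,-1]]
  ]
}}

```text
time_s: 10.55
tool_pos: [0.4978, 0.0609, 0.1087]
ee_rot: [-2.221, -2.221, 0.001]
ft_force: [0.1, -0.5, 0.6]
grip_width: 0.0007
finger_force: 0.0
```

Call:
{"api": "send_rows", "payload": {
  "commands": [
    [[0,0,0.02,0,0,0,-1],[0,0,0,0,0,0,-1]]
  ]
}}

```text
time_s: 10.75
tool_pos: [0.4979, 0.0609, 0.1064]
ee_rot: [-2.221, -2.221, 0.001]
ft_force: [0.3, 0.0, -0.3]
grip_width: 0.0004
finger_force: 0.0
```

Call:
{"api": "send_rows", "payload": {
  "commands": [
    [[0,0,0.01,0,0,0,-1],[0,0,0,0,0,0,-1]]
  ]
}}

```text
time_s: 10.95
tool_pos: [0.498, 0.0609, 0.1054]
ee_rot: [-2.221, -2.221, 0.0]
ft_force: [0.0, 0.5, 1.1]
grip_width: 0.0006
finger_force: 0.2
```

Call:
{"api": "send_rows", "payload": {
  "commands": [
    [[0,0,0.01,0,0,0,-1],[0,0,0,0,0,0,-1]]
  ]
}}

```text
time_s: 11.15
tool_pos: [0.498, 0.0609, 0.1052]
ee_rot: [2.221, 2.221, 0.0]
ft_force: [-1.6, -0.6, 8.1]
grip_width: 0.0004
finger_force: 4.0
```

Call:
{"api": "send_rows", "payload": {
  "commands": [
    [[0,0,0.01,0,0,0,-1],[0,0,0,0,0,0,-1]]
  ]
}}

```text
time_s: 11.35
tool_pos: [0.4981, 0.0609, 0.1051]
ee_rot: [2.221, 2.221, 0.001]
ft_force: [-3.6, -0.3, 15.9]
grip_width: 0.0004
finger_force: 7.9
```

The stop is reached. I'll ease off a little and hold.

Call:
{"api": "send_rows", "payload": {
  "commands": [
    [[0,0,-0.006,0,0,0,-1],[0,0,0,0,0,0,-1],[0,0,0,0,0,0,-1],[0,0,0,0,0,0,-1],[0,0,0,0,0,0,-1],[0,0,0,0,0,0,-1],[0,0,0,0,0,0,-1],[0,0,0,0,0,0,-1],[0,0,0,0,0,0,-1],[0,0,0,0,0,0,-1],[0,0,0,0,0,0,-1],[0,0,0,0,0,0,-1],[0,0,0,0,0,0,-1],[0,0,0,0,0,0,-1],[0,0,0,0,0,0,-1],[0,0,0,0,0,0,-1],[0,0,0,0,0,0,-1],[0,0,0,0,0,0,-1],[0,0,0,0,0,0,-1],[0,0,0,0,0,0,-1]]
  ]
}}

```text
time_s: 13.35
tool_pos: [0.4981, 0.0609, 0.1052]
ee_rot: [2.221, 2.221, 0.001]
ft_force: [-3.3, -0.6, 11.0]
grip_width: 0.0007
finger_force: 5.5
```

Call:
{"api": "send_rows", "payload": {
  "commands": [
    [[0,0,0,0,0,0,-1],[0,0,0,0,0,0,-1],[0,0,0,0,0,0,-1],[0,0,0,0,0,0,-1],[0,0,0,0,0,0,-1]]
  ]
}}

```text
time_s: 13.85
tool_pos: [0.4981, 0.0609, 0.1052]
ee_rot: [2.221, 2.221, 0.001]
ft_force: [-3.1, -0.2, 10.3]
grip_width: 0.0006
finger_force: 5.5
```

Call:
{"api": "send_rows", "payload": {
  "commands": [
    [[0,0,-0.1,0,0,0,-1],[0,0,-0.25,0,0,0,-1],[0,0,-0.35,0,0,0,-1],[0,0,-0.4,0,0,0,-1],[-0.1,0.05,-0.3,0,0,0,-1],[-0.3,0.1,-0.1,0,0,0,-1],[-0.3,0.1,0,0,0,0,-1],[-0.3,0.1,0,0,0,0,-1],[-0.3,0.1,0,0,0,0,-1],[-0.3,0.1,0,0,0,0,-1],[-0.3,0.1,0,0,0,0,-1],[-0.3,0.1,0,0,0,0,-1],[-0.3,0.1,0,0,0,0,-1],[-0.3,0.1,0,0,0,0,-1],[-0.3,0.04,0,0,0,0,-1],[-0.3,0,0,0,0,0,-1],[-0.16,0,0,0,0,0,-1],[0,0,0,0,0,0,-1],[0,0,0,0,0,0,-1]]
  ]
}}

```text
time_s: 15.75
tool_pos: [0.617, -0.3653, 0.2836]
ee_rot: [-2.22, -2.221, -0.002]
ft_force: [0.6, 0.7, -0.2]
grip_width: 0.0004
finger_force: 0.0
```

Run:
```python
from h import *
s=ctrl.observe();print(s['time_s'],s['tool_pos'],s['ee_rot'],s['ft_force'])
im=optics.camera('wrist');c=optics.camera_info('wrist')
np.savez('w5.npz',im=im,**{k:np.array(v) for k,v in c.items()})
for r in optics.silhouettes('plug_sensor','wrist'):
    v,u=np.nonzero(r['region']); P=np.array([wback(c,a,b,.02)[:2] for a,b in zip(u,v)])
    (q,sz,a)=cv2.minAreaRect(P.astype('f4')*1000); print(r['p'],r['box'],q,sz,a)
m=optics.camera('side')[120:270,200:400]
cv2.imwrite('pics/w5.png',np.hstack([cv2.resize(im[0:285,120:540],(420,285)),cv2.resize(m,(380,285))])[:,:,::-1])
```

```text
15.75 [ 0.61698495 -0.36532805  0.2835957 ] [-2.22021277e+00 -2.22090496e+00 -1.98627404e-03] [ 0.62581311  0.74708111 -0.22323558]
0.55 [277.7, 75.2, 346.4, 131.3] (613.4852294921875, -268.45294189453125) (86.74713134765625, 45.8100471496582) 26.917327880859375
```

View pics/w5.png

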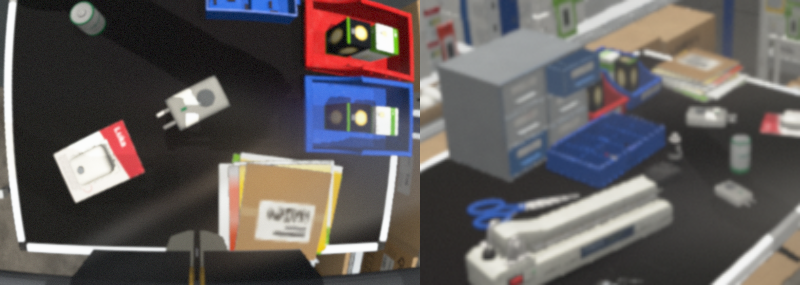

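The sealer is shut. The loose sensor's housing is centred at about full-frame (317,103) in the wrist view, with its prongs to the left.

Run:
```python
from h import *
c=np.load('w5.npz')
for p in((317,103),(284,98),(334,75),(350,102),(299,130)): print(wback(c,*p,.022))
```

```text
[ 0.61892194 -0.26691954  0.022     ]
[ 0.57577907 -0.25988116  0.022     ]
[ 0.64097897 -0.2291726   0.022     ]
[ 0.66206443 -0.26497817  0.022     ]
[ 0.59540302 -0.30261549  0.022     ]
```

Call:
{"api": "send_rows", "payload": {
  "commands": [
    [[0.15,0.01,0,0,0,0,-1],[0.3,0.007,0,0,0,0,-1],[0.26,0,0,0,0,0,-1],[0.12,0,0.1,0,0,0,-1],[0,0,0.3,0,0,0,-1],[0,0,0.3,0,0,0,-1],[0,0,0.3,0,0,0,-1],[0,0,0.25,0,0,0,-1],[0,0,0.15,0,0,0,-1],[0,0,0,0,0,0,-1],[0,0,0,0,0,0,-1],[0,0,0,0,0,0,-1]]
  ]
}}

```text
time_s: 17.1
tool_pos: [0.6202, -0.2666, 0.1178]
ee_rot: [2.218, 2.22, 0.003]
ft_force: [0.0, 0.5, 1.5]
grip_width: 0.0006
finger_force: 0.0
```

Run:
```python
from h import *
s=ctrl.observe();print(s['time_s'],s['tool_pos'],s['ee_rot'],s['ft_force'])
im=optics.camera('wrist');c=optics.camera_info('wrist')
m=optics.camera('side')[140:240,280:420]
cv2.imwrite('pics/w6.png',np.hstack([cv2.resize(im[60:345,120:540],(420,285)),cv2.resize(m,(380,285))])[:,:,::-1])
```

```text
17.1 [ 0.62021431 -0.26655773  0.11779251] [2.21825963 2.22021028 0.00253033] [1.42623344e-03 4.56873385e-01 1.47453062e+00]
```

View pics/w6.png

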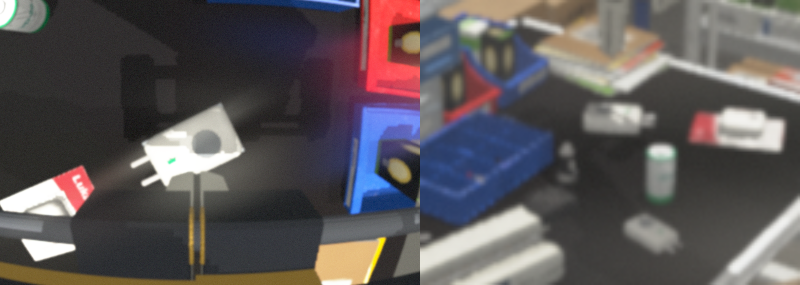

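Call:
{"api": "send_rows", "payload": {
  "commands": [
    [[0,0,0.15,0,0,0,-1],[0,0,0.12,0,0,0,-1],[0,0,0.04,0,0,0,-1],[0,0,0,0,0,0,-1],[0,0,0,0,0,0,-1],[0,0,0,0,0,0,-1],[0,0,0,0,0,0,-1],[0,0,0,0,0,0,-1],[0,0,0,0,0,0,-1],[0,0,0,0,0,0,-1],[0,0,0,0,0,0,-1],[0,0,0,0,0,0,-1],[0,0,0,0,0,0,-1],[0,0,0,0,0,0,-1],[0,0,0,0,0,0,-1],[0,0,0,0,0,0,-1],[0,0,0,0,0,0,-1],[0,0,0,0,0,0,-1],[0,0,0,0,0,0,-1],[0,0,0,0,0,0,-1]]
  ]
}}

```text
time_s: 19.2
tool_pos: [0.6189, -0.2667, 0.0785]
ee_rot: [-2.221, -2.221, 0.0]
ft_force: [-0.1, -0.6, -0.4]
grip_width: 0.0003
finger_force: 0.0
```

Call:
{"api": "send_rows", "payload": {
  "commands": [
    [[0,0,0,0,0,0,-1],[0,0,0,0,0,0,-1],[0,0,0,0,0,0,-1],[0,0,0,0,0,0,-1],[0,0,0,0,0,0,-1]]
  ]
}}

```text
time_s: 19.7
tool_pos: [0.6189, -0.2667, 0.0786]
ee_rot: [-2.221, -2.221, 0.0]
ft_force: [-0.2, 0.3, -0.5]
grip_width: 0.0007
finger_force: 0.0
```

```bash
python3 -c "
from workcell import ctrl
s=ctrl.observe();print(s['time_s'],s['tool_pos'],s['ee_rot'],s['ft_force']);print(ctrl.close_job())"
```

```text
19.7 [ 0.6188863  -0.26672883  0.07855018] [-2.22132560e+00 -2.22144011e+00  1.21333516e-05] [-0.19741168  0.29877344 -0.50204724]
the job is handed in; nothing more can be done
None
```

The job is handed in at 19.7 s, with no verdict returned: I pointed at the dial for over 2 s, pressed the sealer shut and held it over 2 s at 10–16 N, left it shut, and finished pointing about 38 mm above the larger loose sensor.

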